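# Slide the sample carrier under the plastics reader and start it

### The arm

A 6-joint arm with a two-finger parallel gripper is mounted at the origin on the work surface. World frame = base frame: x ahead of the robot, y to its left, z up, the work surface at z = 0. Lengths are in m, angles in rad, forces in N, time in s.
With the tool pointing down it reaches from about 0.375 to 0.975 m from the base axis. Payload 3.8 kg.
Tool frame: the origin (TCP) lies midway between the tips of the shut fingers; the grasp point (between the pads) lies 19 mm behind it; z points along the fingers, y is the line along which they close (so a half turn about z gives the same grasp; the last joint's range is limited). The gripper opens to 88 mm and grips with 3 to 60 N. Pads are 18 mm wide; open, the fingers measure 123 mm over their backs; the gripper's body (75 mm by 187 mm) begins 45 mm behind the grasp point.
Start: joints at [1.273, 0.264, 1.604, -0, 1.274, -0.037], TCP at [0.174, 0.652, 0.239] pointing down, gripper open.
Joint ranges: [-2.63, 2.63], [-0.94, 2.18], [0.31, 2.57], [-1.31, 4.45], [0, 2.66], [-2.55, 2.55]. Speed limits (rad/s): [2.57, 2.57, 3.14, 3.14, 3.14, 3.14].

### API

Orientations are given as a rotation vector (axis times angle).
In Python, from cell import manip, inverse_kinematics, cams, order gives the robot as it stands. Calls block until the motion is done:
- manip.move_pose(position, orientation): joint-space move of the TCP to a pose.
- manip.move_linear(position, rate=0.15, rot=None): straight line of the TCP; rot=None keeps the orientation; rate is the mean speed in m/s.
- manip.set_joints(angles): joint-space move.
- manip.set_gripper(opening, force=None): finger opening in m; force is the grip in N (None keeps the last); returns when the fingers have stopped.
- manip.dwell(seconds).
- inverse_kinematics(position, orientation): joint angles nearest the present ones, or None.
- manip.state(): the state.
- cams.capture(name): name is "side" or "top" or "wrist"; returns a dict with "image" (384x512x3 uint8, blue, green, red), "z_map" (384x512 float32, m along the optical axis (not along the pixel's ray), 0 where there is no reading), "intrinsics" (3x3 intrinsics, pixels), "k1" (the pictures are not rectified: a ray, as slopes to the right and down, at radius r is drawn at 1 + k1 r^2 times it, then the intrinsics apply), "position" and "orientation" of the camera in the world; the wrist camera has in their place "T_tool_cam" (4x4, takes a point from camera to tool coordinates, whose origin is the TCP and whose axes are the flange's). Camera axes: x right, y down, z forward; pixel columns grow to the right and rows downward; lengths in m; the calibration is good to about 2 mm. A picture is of the moment at which its call begins: read the wrist's pose just before it.
A pose or a line that the arm cannot do raises manip.IKError and nothing moves.
- order.close_job(): hands the job in; it is judged then, once.
The state is a dict: "clock": time; "joint_pos": joint angles; "joint_velocities": joint speeds; "tau": joint torques, N m; "tool_pos": TCP position; "tcp_rot": TCP orientation; "contact_force": force on the tool from outside, world axes, zero at the start; "moment": the same for the moment, N m; "gripper_width": finger opening in m; "grasp_force": force on a finger pad.
Only numpy, scipy, OpenCV 4.12 (cv2) and the standard library are available. Lean on these libraries where they do the work, as an engineer would, in place of code of your own. Each camera call takes 0.05 s, during which the arm holds its last target. There are 200 camera calls.

### The job

With the fingertips, push the grey sample carrier flat along the table, lid end first, under the low white bridge of the plastics reader until it is against the end stop, then press the black start button down and let it spring back. Do not lift or tip the carrier and do not touch the white lid lying in its pocket; leave everything else where it stands.

Things in the scene. Friction and masses are not known exactly. Their poses are not given: they have to be found in the camera images.
- reader: white plastics reader, fixed: a low bridge 150 mm wide (its x), 90 mm deep (its y), 62 mm high, over a lane that runs along its own y, entry at the -y end. Origin on the table in mid-lane under the bridge's middle. Headroom 28 mm. Its y points to the robot's left, give or take 0.2 rad
- entry (a point): middle of the lane's mouth on the table, 94 mm before the bridge's middle (reader's y = -94 mm). Two aluminium fences 14 mm high stand 135 mm apart here and close in to 98 mm at y = -60 mm; from there they run straight to the end stop
- stop (a point): foot of the end stop's face in mid-lane, on the table at y = +60 mm in the reader's frame, beyond the bridge; the stop is 18 mm high. With the carrier against it, the carrier's centre is at y = -25 mm in the reader's frame, the lid is under the bridge's middle and the last 65 mm of the carrier stick out on the entry side
- carrier: grey plastic sample carrier, loose: a flat plate 90 mm wide (its x), 170 mm long (its y), 18 mm thick, about 0.3 kg, lying flat before the lane's entry, up to 0.3 rad askew and 20 mm to a side. Origin at the centre of its underside; its +y end, nearer the pocket, points to the reader. A 60 mm square pocket 5 mm deep holds the lid
- pocket (a point): centre of the floor of the carrier's pocket, 25 mm from the carrier's centre towards its +y end, 13 mm above its underside
- sample: the sample: a white plastic jar lid, 56 mm across, 10 mm thick, lying loose in the pocket, so that its top is 23 mm above the table. Origin at the centre of its underside
- start (a joint): start button's travel: 0 released, 0.006 m fully down; it springs back. Takes about 5 N to press fully
- start_top (a point): centre of the top of the start button, a black round button 36 mm across on a fixed grey housing on the table, at the left or the right end of the work area; pressed straight down
- jar: small clear screw-top jar, 52 mm across, 50 mm high, standing on the table either at the left or at the right end of the work area (it and the start button swap places); not part of the job. Origin at the middle of its underside
- plug: orange stepped plug, 44 mm across, 20 mm high, standing on top of the reader; not part of the job. Origin at the middle of its underside
- bucket: small yellow toy bucket, 60 mm across, 45 mm high, standing on the far side of the carrier's run; not part of the job. Origin at the middle of its underside
- bottle: blue bottle, 64 mm across, 160 mm high, standing at the far left; not part of the job. Origin at the middle of its underside
- offcut: plain grey plate without a pocket, 70 x 90 x 12 mm, lying at the far right; not part of the job. Origin at the middle of its underside
- spade: red toy spade, 200 mm long, lying close to the robot on its right; not part of the job. Origin at the underside of its middle, roughly
- spool: black empty spool, 70 mm across, 50 mm high, standing close to the robot on its left; not part of the job. Origin at the middle of its underside
Mind the look-alikes: they are no part of the job. What is shaped like the part that bears start but purple is not meant. Several things have the shape of the sample; the one meant has the colours described above.

How it is judged:
On the way, in this order (a step that is already met when the one before it is completed fails the run):
1. the carrier is under the bridge against the end stop, the lid in its pocket (y of carrier in the frame of reader between -0.03 and -0.02 m and x of carrier in the frame of reader between -0.007 and 0.007 m and angle between the y axis of carrier and the y axis of reader, either way round below 0.08 rad and height (world z) of carrier below 0.004 m and horizontal distance between sample and pocket below 0.008 m and z of sample in the frame of carrier below 0.016 m), for 0.2 s.
2. the start button is pressed down with the carrier in place (y of carrier in the frame of reader between -0.03 and -0.02 m and x of carrier in the frame of reader between -0.007 and 0.007 m and angle between the y axis of carrier and the y axis of reader, either way round below 0.08 rad and height (world z) of carrier below 0.004 m and value of joint start above 0.004 m), for 0.05 s.
At the end, for the whole second after the job is handed in: the carrier lies flat in the lane within 5 mm of the end stop, 7 mm of the lane's middle and 0.08 rad of its direction, at rest, the lid in its pocket, the start button sprung back (all of step 1 and value of joint start below 0.0015 m and linear speed of carrier below 0.01 m/s); the robot touches nothing.
It fails at once if the carrier is lifted or tipped (height (world z) of carrier above 0.01 m or angle between carrier's own z axis and vertical above 0.12 rad).
It fails at once if the sample leaves its pocket (horizontal distance between sample and pocket above 0.012 m or z of sample in the frame of carrier above 0.021 m).
It fails at once if the sample is touched by the robot (contact force between any of the fingers, the arm and sample above 1 N).
It fails at once if the start button is pressed before the carrier is against the stop (value of joint start above 0.003 m and y of carrier in the frame of reader below -0.034 m).
It fails at once if another thing on the table is shifted or knocked over (over 20 mm) (distance of any of jar, plug, bucket, bottle, offcut, spade, spool from where it was at the start of the episode above 0.02 m or angle between any of jar, plug, bucket, bottle, spool's own z axis and vertical above 0.4 rad).
It also fails if it takes over 64 s, if anything falls off the work surface, if the arm or the gripper's body presses on something with over 40 N, if the wrist force passes 120 N, or if a joint passes its speed limit or range.

## Working session

There is one attempt and no reset: what is moved stays moved. The work goes in short steps, each a Python script; the robot and the scene stay as the last script left them, time stands still between calls to the robot, and variables do not carry over. Pictures are saved under pics/ and viewed, at most 10 in all, crops included, and the job is handed in when it is done.

```bash
ls; mkdir -p pics; cat > h.py <<'E'
import numpy as np, cv2
from scipy.spatial.transform import Rotation as R
from cell import manip, inverse_kinematics, cams, order
def cam(name):
    s=manip.state(); c=cams.capture(name)
    if name=='wrist':
        T=np.eye(4);T[:3,:3]=R.from_rotvec(s['tcp_rot']).as_matrix();T[:3,3]=s['tool_pos'];T=T@np.array(c['T_tool_cam'])
    else:
        T=np.eye(4);o=np.array(c['orientation'],float)
        T[:3,:3]=o if o.shape==(3,3) else R.from_rotvec(o).as_matrix();T[:3,3]=c['position']
    c['T']=T;return c
def rays(c,uv):
    K=np.array(c['intrinsics']);d=np.array([c['k1'],0,0,0],float)
    p=cv2.undistortPoints(np.array(uv,float).reshape(-1,1,2),K,d).reshape(-1,2)
    return np.c_[p,np.ones(len(p))]
def onplane(c,uv,z):
    r=rays(c,uv)@c['T'][:3,:3].T;o=c['T'][:3,3]
    return o+r*((z-o[2])/r[:,2:3])
def cloud(c):
    h,w=c['z_map'].shape;v,u=np.mgrid[:h,:w]
    r=rays(c,np.c_[u.ravel(),v.ravel()])*c['z_map'].reshape(-1,1)
    return (r@c['T'][:3,:3].T+c['T'][:3,3]).reshape(h,w,3)
E
python3 - <<'E'
from h import *
for n in ('top','side'):
    c=cam(n);cv2.imwrite(f'pics/{n}0.png',c['image']);print(n,c['orientation'],c['T'].round(3).tolist(),c['k1'])
    np.savez(f'{n}0.npz',**{k:c[k] for k in('image','z_map','intrinsics','k1','T')})
print(manip.state())
E
```

```text
pics
top [-2.20590803  2.17984158 -0.03608999] [[0.012, -0.999, 0.045, 0.476], [-1.0, -0.012, 0.012, -0.017], [-0.012, -0.045, -0.999, 1.147], [0.0, 0.0, 0.0, 1.0]] 0.014844502281422053
side [-2.27153497  0.3820328  -0.14052151] [[0.948, -0.227, 0.223, 0.245], [-0.318, -0.626, 0.712, -0.954], [-0.022, -0.746, -0.666, 0.951], [0.0, 0.0, 0.0, 1.0]] 0.003070998910542314
{'clock': 0.1, 'joint_pos': array([ 1.27310122e+00,  2.64678606e-01,  1.60518456e+00, -3.77084457e-06,
        1.27371031e+00, -3.68843302e-02]), 'joint_velocities': array([ 3.19674487e-04, -3.66992015e-04, -3.80199380e-03,  1.18773633e-03,
        9.23117551e-04, -8.12814324e-06]), 'tau': array([-3.54379499e-04, -5.03628087e+01, -3.58065248e+01,  7.29605067e-02,
        2.35057186e-02, -7.78495928e-05]), 'tool_pos': array([0.17386881, 0.65158061, 0.23754054]), 'tcp_rot': array([-4.08476109e-01, -3.11459345e+00,  3.06864254e-03]), 'contact_force': array([ 0.11803084, -0.15598603,  0.25228587]), 'moment': array([ 0.00660548, -0.03562005,  0.03078767]), 'grasp_force': 0.0, 'gripper_width': 0.08807798982602405}
```

View pics/top0.png

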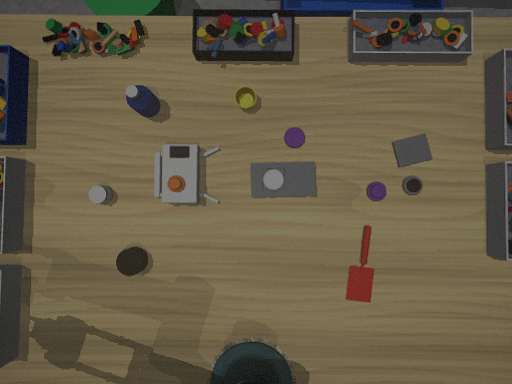

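View pics/side0.png

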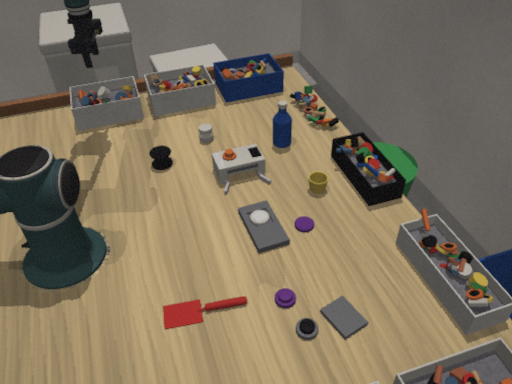

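Top view: the reader is at about (180,174) with its fences opening right. The carrier is at (283,180) with its lid at (273,179). The black button is at (413,185), the purple look-alike button at (376,191), and the jar at (100,195). The button is therefore at the right end. Next I measure these positions.

```bash
python3 - <<'E'
from h import *
c=dict(np.load('top0.npz'));im=c['image'].astype(int);P=cloud(c)
hsv=cv2.cvtColor(c['image'],cv2.COLOR_BGR2HSV)
def rect(mask,box,z,name):
    m=np.zeros(mask.shape,np.uint8);x0,y0,x1,y1=box;m[y0:y1,x0:x1]=mask[y0:y1,x0:x1]
    cs=cv2.findContours(m,cv2.RETR_EXTERNAL,cv2.CHAIN_APPROX_NONE)[0];k=max(cs,key=cv2.contourArea)
    w=onplane(c,k.reshape(-1,2),z)
    r=cv2.minAreaRect((w[:,:2]*1000).astype(np.float32))
    zz=P[...,2][m>0]
    print(name,r,'ctr px',k.reshape(-1,2).mean(0),'z',np.median(zz))
    return w,m
print('table z',np.median(P[200:300,250:320,2]))
S,V=hsv[...,1],hsv[...,2]
print(hsv[180,300],hsv[180,273],hsv[165,190],hsv[185,413],hsv[192,404], hsv[152,215],hsv[220,300])
rect(S<60,(240,150,325,205),0.018,'carrier')
rect((S<60)&(V>130),(255,165,292,195),0.023,'lid')
rect((S<60)&(V>100),(150,138,202,208),0.062,'readerwhite')
# reader top by depth
rect((P[...,2]>0.052)&(P[...,2]<0.075),(150,135,205,210),0.062,'readerdepth')
rect((S<60)&(V>100),(199,140,225,172),0.014,'fenceA')
rect((S<60)&(V>100),(199,188,225,210),0.014,'fenceB')
rect((V<45),(400,172,426,198),0.03,'button')
rect((S<90),(400,172,426,198),0.02,'housing')
print(P[180:192:2,408:420:2,2].round(3))
s=dict(np.load('side0.npz'))
cv2.imwrite('pics/crop.png',np.vstack([cv2.resize(c['image'][130:220,145:330],None,fx=4,fy=4,interpolation=2)]))
E
```

```text
table z 2.5268774945241823e-05
[90  3 82] [120   8 131] [ 90   4 128] [15 65 39] [ 21  90 110] [20 85 81] [ 24  84 128]
carrier ((534.785888671875, -79.4632568359375), (91.84281158447266, 171.32395935058594), 2.2006428241729736) ctr px [282.57291667 179.03645833] z 0.01819005999932588
lid ((533.1525268554688, -55.05351257324219), (44.699466705322266, 44.618797302246094), 0.6290194988250732) ctr px [272.44927536 178.95652174] z 0.02354912571955814
readerwhite ((544.9669799804688, 196.82223510742188), (148.24429321289062, 107.09278869628906), 1.0338363647460938) ctr px [170.93617021 173.34397163] z 0.06155249696196852
readerdepth ((545.1212158203125, 186.19448852539062), (147.74310302734375, 91.38262176513672), 0.6362929940223694) ctr px [178.9726776  172.84153005] z 0.062247142040432246
fenceA ((608.6043090820312, 112.04917907714844), (9.56664752960205, 42.77992630004883), 27.33405303955078) ctr px [210.5625 150.6875] z 0.013372878075219363
fenceB ((483.42138671875, 111.08580017089844), (41.716732025146484, 10.320097923278809), 62.18525695800781) ctr px [210.53125 197.90625] z 0.013481594705173516
button ((522.671875, -416.3658447265625), (31.140108108520508, 30.98086166381836), 0.6578129529953003) ctr px [412.91891892 184.97297297] z 0.022271298899549263
housing ((524.3964233398438, -418.5995178222656), (65.50102233886719, 65.71284484863281), 0.6352651715278625) ctr px [413.21078431 182.70098039] z 0.011043728442060141
[[0.012 0.018 0.023 0.019 0.024 0.022]
 [0.02  0.02  0.023 0.023 0.023 0.02 ]
 [0.021 0.021 0.022 0.021 0.023 0.025]
 [0.023 0.022 0.021 0.025 0.022 0.016]
 [0.018 0.022 0.02  0.023 0.019 0.023]
 [0.013 0.019 0.023 0.025 0.02  0.019]]
```

View pics/crop.png

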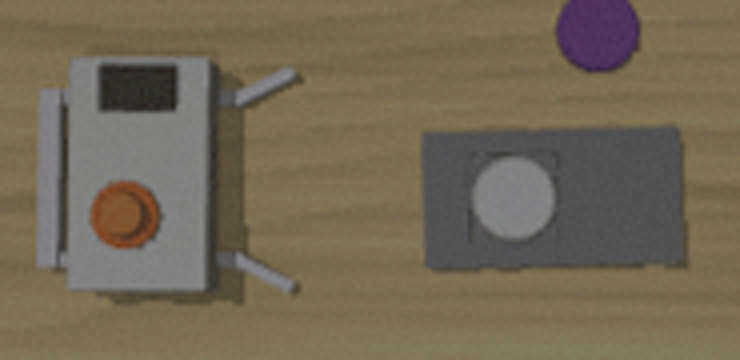

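The measurements agree with the given sizes:

| Thing | Position (m) | Yaw (rad) |
|---|---|---|
| Reader | (0.545, 0.186) | +0.012 |
| Carrier | (0.535, -0.079) | +0.038 |
| Button | (0.523, -0.419), top z about 0.0225 | – |

The carrier is about 13 mm off the lane axis. I'll first nudge it sideways and square it with both fingers on its near long side.

```bash
cat >> h.py <<'E'
YAW=0.012; C=np.array([0.5452,0.1862])
def lane(x,y):  # reader frame -> world xy
    c,s=np.cos(YAW),np.sin(YAW); return C+np.array([c*x-s*y,s*x+c*y])
def ori(ang):   # tool down, tool y along world angle ang; half turn chosen for wrist range by caller
    y=np.array([np.cos(ang),np.sin(ang),0]);z=np.array([0,0,-1.]);return R.from_matrix(np.c_[np.cross(y,z),y,z]).as_rotvec()
def carrier(c):
    hsv=cv2.cvtColor(c['image'],cv2.COLOR_BGR2HSV);m=np.zeros(hsv.shape[:2],np.uint8)
    m[145:210,228:330]=(hsv[145:210,228:330,1]<45)&(hsv[145:210,228:330,2]>55)
    k=max(cv2.findContours(m,cv2.RETR_EXTERNAL,cv2.CHAIN_APPROX_NONE)[0],key=cv2.contourArea)
    return cv2.minAreaRect((onplane(c,k.reshape(-1,2),.018)[:,:2]*1000).astype(np.float32))
E
python3 - <<'E'
from h import *
best=None
for a in (np.pi/2+YAW,-np.pi/2+YAW):
    p=[*lane(-.085,-.266),.12]; q=inverse_kinematics(p,ori(a)); print(a,q)
    if q is not None and (best is None or abs(q[5])<abs(best[1][5])): best=(a,q)
a=best[0]
x0=lane(-.085,-.266);x1=lane(-.054,-.266);print(x0,x1)
manip.move_pose([*x0,.12],ori(a)); manip.set_gripper(.06)
manip.move_linear([*x0,.008],.12)
f0=manip.state()['contact_force']
manip.move_linear([*x1,.008],.03)
s=manip.state();print(s['contact_force']-f0,s['tool_pos'])
manip.move_linear([*x0,.008],.08)
manip.move_linear([*x0,.12],.15)
q=manip.state()['joint_pos'];q2=q.copy();q2[0]=-.75;manip.set_joints(q2)
c=cam('top');cv2.imwrite('pics/t1.png',c['image']);print(carrier(c),lane(0,-.266),manip.state()['clock'])
E
```

```text
1.5827963267948966 [-2.25589936e-01 -1.61792017e-02  2.15014215e+00 -4.44089210e-16
  1.00762971e+00 -1.80838626e+00]
-1.5587963267948965 [-2.25589936e-01 -1.61792017e-02  2.15014215e+00 -4.44089210e-16
  1.00762971e+00  1.33320639e+00]
[ 0.46339804 -0.08080082] [ 0.49439581 -0.08042883]
[-0.25837878  1.1847165  -0.53434163] [ 0.49479679 -0.08049786  0.00810459]
((550.8938598632812, -80.07939910888672), (89.95569610595703, 168.97328186035156), 0.6252697706222534) [ 0.54839192 -0.07978085] 8.2
```

View pics/t1.png

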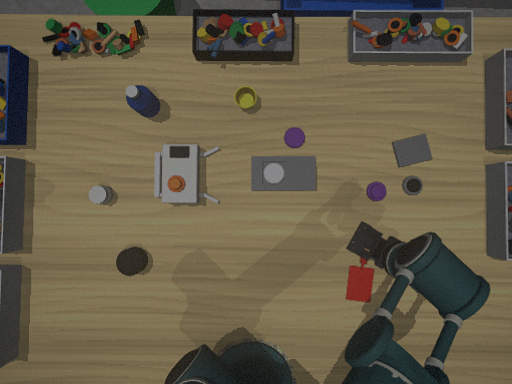

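The carrier is now at (0.5509, -0.080), squared, and within 2.5 mm of the lane axis. Finger half-thickness works out to 11 mm. Next I push from behind with two finger contacts, going slowly near the stop and watching the force.

```bash
python3 - <<'E'
from h import *
p=[*lane(.001,-.385),.12]
o=min((ori(YAW),ori(YAW+np.pi)),key=lambda o:abs(inverse_kinematics(p,o)[5]))
manip.move_pose(p,o);manip.set_gripper(.04)
P=lambda y:[*lane(.001,y),.008]
manip.move_linear(P(-.385),.12)
f0=manip.state()['contact_force']
for y in (-.34,-.25,-.19,-.165,-.145,-.132):
    manip.move_linear(P(y),.05);print(y,(manip.state()['contact_force']-f0).round(2))
for y in np.arange(-.130,-.1145,.0015):
    manip.move_linear(P(y),.02);f=manip.state()['contact_force']-f0;print(round(y,4),f.round(2))
    if f[1]<-6:break
s=manip.state();print(s['tool_pos'],s['clock'])
c=cam('wrist');cv2.imwrite('pics/w1.png',c['image'])
c=cam('side');cv2.imwrite('pics/s1.png',cv2.resize(c['image'][100:280,170:370],None,fx=3,fy=3))
E
```

```text
Traceback (most recent call last):
TypeError: 'NoneType' object is not subscriptable
```

```bash
python3 - <<'E'
from h import *
p=[*lane(.001,-.385),.12]
def cost(o):
    q=[inverse_kinematics(x,o) for x in (p,[*lane(.001,-.115),.008])]
    return 9 if any(i is None for i in q) else max(abs(i[5]) for i in q)
os_=(ori(YAW),ori(YAW+np.pi));print([cost(o) for o in os_]);o=min(os_,key=cost)
manip.move_pose(p,o);manip.set_gripper(.04)
P=lambda y:[*lane(.001,y),.008]
manip.move_linear(P(-.385),.12)
f0=manip.state()['contact_force']
for y in (-.34,-.25,-.19,-.165,-.145,-.132):
    manip.move_linear(P(y),.05);print(y,(manip.state()['contact_force']-f0).round(2))
for y in np.arange(-.130,-.1145,.0015):
    manip.move_linear(P(y),.02);f=manip.state()['contact_force']-f0;print(round(y,4),f.round(2))
    if f[1]<-6:break
s=manip.state();print(s['tool_pos'],s['clock'])
c=cam('side');cv2.imwrite('pics/s1.png',cv2.resize(c['image'][100:280,170:370],None,fx=3,fy=3))
E
```

```text
[np.float64(0.40083746448071444), 9]
-0.34 [-0.14 -0.02 -0.19]
-0.25 [-1.32 -0.51  0.1 ]
-0.19 [-0.51  0.62 -0.34]
-0.165 [-0.06  0.02 -0.18]
-0.145 [ 0.2  -0.04  0.72]
-0.132 [-0.7   0.22  0.24]
-0.13 [0.16 0.47 0.1 ]
-0.1285 [-0.7  -2.86  0.33]
-0.127 [-0.65 -1.68  0.12]
-0.1255 [ 0.14 -1.83  0.53]
-0.124 [-0.81 -2.03 -0.3 ]
-0.1225 [-0.02 -0.87  0.21]
-0.121 [ 0.05 -1.23  0.6 ]
-0.1195 [-0.75 -1.04  0.51]
-0.118 [-0.41 -1.45  0.58]
-0.1165 [-0.49 -8.55  0.9 ]
[0.54751759 0.06838179 0.00801945] 19.7583
```

View pics/s1.png

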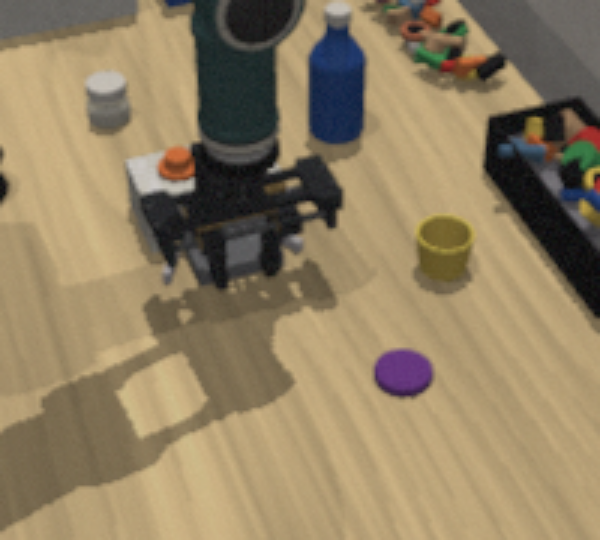

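The carrier is in the lane, the fingers are at its rear edge, and the force rose to 8.5 N close to where the stop should be. I'll back off and check from above.

```bash
python3 - <<'E'
from h import *
manip.move_linear([*lane(.001,-.16),.008],.08)
manip.move_linear([*lane(.001,-.2),.15],.2)
manip.set_gripper(0.0)
c=cam('wrist');cv2.imwrite('pics/w2.png',c['image'])
np.savez('w2.npz',**{k:c[k] for k in('image','z_map','intrinsics','k1','T')})
p=[.523,-.419,.10]
q=inverse_kinematics(p,ori(YAW));print(q)
manip.move_pose(p,ori(YAW))
c=cam('top');np.savez('top2.npz',**{k:c[k] for k in('image','z_map','intrinsics','k1','T')})
print(manip.state()['clock'])
hsv=cv2.cvtColor(c['image'],cv2.COLOR_BGR2HSV);Pz=cloud(c)[...,2]
m=np.zeros(Pz.shape,np.uint8);b=np.s_[150:205,198:245]
m[b]=(hsv[b][...,1]<45)&(Pz[b]>.0155)&(Pz[b]<.021)
k=max(cv2.findContours(m,cv2.RETR_EXTERNAL,cv2.CHAIN_APPROX_NONE)[0],key=cv2.contourArea)
w=onplane(c,k.reshape(-1,2),.018)[:,:2];cc,ss=np.cos(YAW),np.sin(YAW)
r=(w-C)@np.array([[cc,-ss],[ss,cc]])
print('reader frame x',r[:,0].min(),r[:,0].max(),'y',r[:,1].min(),r[:,1].max())
cv2.imwrite('pics/t2.png',np.hstack([cv2.resize(c['image'][135:215,140:240],(500,400),interpolation=2)]))
E
```

```text
[-7.12604951e-01  3.65857659e-01  1.73945366e+00 -4.44089210e-16
  1.03628133e+00 -7.24604951e-01]
23.7083
reader frame x -0.03974842479806204 0.05035422035994617 y -0.10803789723603649 -0.0419812488268568
```

View pics/t2.png

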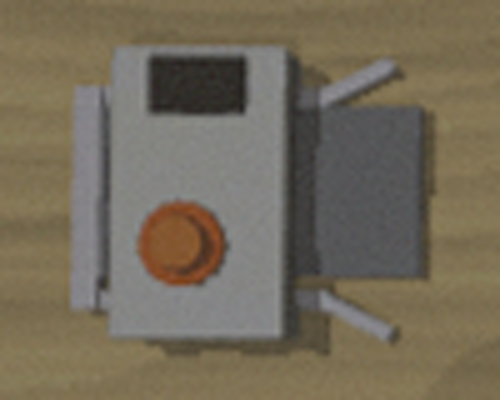

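View pics/w2.png

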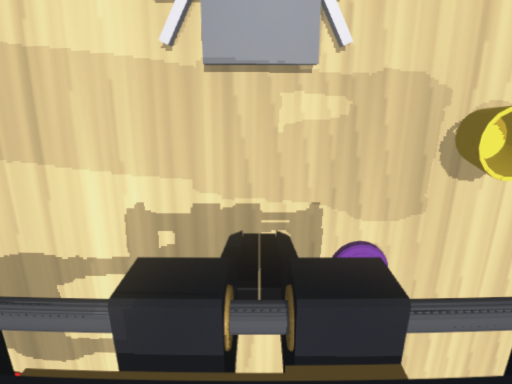

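The carrier sits in the lane with its rear edge at reader y of about -0.108 to -0.110, square, and lying near the far fence. The lane leaves only 4 mm of play each way, so that is within limits. Now I press the button with the fingers shut.

```bash
python3 - <<'E'
from h import *
manip.move_linear([.523,-.419,.030],.08);manip.dwell(.2)
f0=manip.state()['contact_force']
for z in np.arange(.026,.0095,-.001):
    manip.move_linear([.523,-.419,z],.02);manip.dwell(.1);s=manip.state();f=s['contact_force']-f0
    print(round(z,4),round(s['tool_pos'][2],4),f.round(2))
    if f[2]>12:break
manip.dwell(.3);print((manip.state()['contact_force']-f0).round(2))
manip.move_linear([.523,-.419,.12],.08);manip.dwell(.5)
c=cam('top');print(manip.state()['clock'])
a=np.load('top2.npz')['image'];b=np.s_[135:215,140:240]
print('lane diff',np.abs(a[b].astype(int)-c['image'][b]).mean())
E
```

```text
0.026 0.0259 [-0.66  0.04  0.28]
0.025 0.025 [-0.17  0.88  0.08]
0.024 0.024 [ 0.35  0.31 -0.03]
0.023 0.0229 [ 0.47  0.51 -0.88]
0.022 0.0223 [-0.08 -0.17  0.76]
0.021 0.0212 [0.77 0.5  1.82]
0.02 0.0201 [ 0.77 -0.34  2.62]
0.019 0.0192 [ 0.42 -0.53  2.76]
0.018 0.0182 [ 1.26 -0.27  3.81]
0.017 0.0171 [ 0.86 -0.65  2.73]
0.016 0.0165 [1.03 1.41 5.28]
0.015 0.0164 [-1.99  1.83 10.63]
0.014 0.0163 [-2.98  2.14 15.28]
[-2.91  3.35 14.75]
31.9083
lane diff 2.3325
```

The button followed a spring ramp over about 6 mm to a hard bottom, and the lane picture shows no change beyond image noise. The arm is clear at z = 0.12, so I'm handing in.

```bash
python3 -c "
from h import *
print(order.close_job())"
```

```text
the job is handed in; nothing more can be done
None
```

I pushed the carrier flat under the bridge to the end stop, pressed the start button to its bottom and released it, and handed the job in after about 32 s; the hand-in returned no verdict.

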